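# Key the inverter test console to on

### The arm

A 6-joint arm with a two-finger parallel gripper is mounted at the origin on the work surface. World frame = base frame: x ahead of the robot, y to its left, z up, the work surface at z = 0. Lengths are in m, angles in rad, forces in N, time in s.
With the tool pointing down it reaches from about 0.35 to 0.975 m from the base axis. Payload 4.9 kg.
Tool frame: the origin (TCP) lies on the front face of the gripper's body, between the roots of the fingers; the fingertips stand ctrl.tip_extent ahead of it and the grasp point (between the pads) lies 54 mm ahead of it (ctrl.tip_extent is the distance from the TCP to the fingertips, in m); z points along the fingers, y is the line along which they close (so a half turn about z gives the same grasp; the last joint's range is limited). The gripper opens to 85 mm and grips with 20 to 120 N. Pads are 22 mm wide; open, the fingers measure 114 mm over their backs; the gripper's body (76 mm by 85 mm) begins 54 mm behind the grasp point. The pads swing forward as they close: fully open they stand 13 mm farther back than shut.
Start: joints at [-1.433, 0.053, 1.613, -0, 1.476, -0.119], TCP at [0.159, -0.604, 0.304] pointing down, gripper open.
Joint ranges: [-3.01, 3.01], [-1.01, 2.22], [0.06, 2.58], [-1.02, 4.17], [0.09, 2.62], [-3.14, 3.14]. Speed limits (rad/s): [2.57, 2.57, 3.14, 3.14, 3.14, 3.14].

### API

Orientations are given as a rotation vector (axis times angle).
In Python, from station import ctrl gives the robot as it stands.
- The arm moves only by the tool apply_moves, never from a script. Its argument "rows" is one flat list of numbers, 6 for each row, row after row: the shift along the tool's x, y, z normalised to -1 to 1, where 1 is 0.6 m, then the turn, a rotation vector about the tool's x, y, z normalised to -1 to 1, where 1 is 90 degrees. A call has 1 to 20 rows; each row is the pose to reach, as a shift and turn from the pose commanded when the call began, along the tool's axes at that moment; what a row does not reach only later rows make up. A row lasts 1/10 s, in which the tool goes at most 50 mm and 8.59 degrees, less where a joint would pass 70% of its speed; a pose out of reach is approached as far as the arm can. A call with a number of a shift or a turn outside -1 to 1 is refused whole. A call with a gripper value outside its range is refused whole. "grip" is the opening, from 0 (shut) to 1 (fully open), set as the call begins (left out, the last holds). The fingers move at their own pace and stop on an object; "grip_force" is the grip in N (left out, the last holds). Time passes only in rows, so rows that repeat a pose let the fingers close. It gives the time, the measured TCP pose, the force, the opening and the grip force at its end, in the units of the state.
- ctrl.get_obs(): the state, without advancing time (a new reading comes with each control period).
- ctrl.get_image(name): name is "scene" or "top" or "wrist"; returns (picture, depth): 420x560x3 uint8, blue, green, red; 420x560 float32, m along the optical axis (not along the pixel's ray), 0 where there is no reading.
- ctrl.camera_model(name): a dict with "mtx" (3x3 intrinsics, pixels), "k1" (the pictures are not rectified: a ray, as slopes to the right and down, at radius r is drawn at 1 + k1 r^2 times it, then the intrinsics apply), "R" (3x3) and "t" (3): a world point X has camera coordinates R X + t; the wrist camera has in their place "tool_from_camera" (4x4, takes a point from camera to tool coordinates, whose origin is the TCP and whose axes are the flange's). Camera axes: x right, y down, z forward; pixel columns grow to the right and rows downward; lengths in m; the calibration is good to about 2 mm. A picture is of the moment at which its call begins: read the wrist's pose just before it. camera_model takes no time and is no camera call.
- ctrl.finish_job(): hands the job in; it is judged then, once.
The state is a dict: "t": time; "q": joint angles; "dq": joint speeds; "effort": joint torques, N m; "tool_pos": TCP position; "tool_rot": TCP orientation; "contact_force": force on the tool from outside, world axes, zero at the start; "wrist_torque": the same for the moment, N m; "opening": finger opening in m; "grip_force": force on a finger pad.
Only numpy, scipy, OpenCV 4.12 (cv2) and the standard library are available. Lean on these libraries where they do the work, as an engineer would, in place of code of your own. Each camera call takes 0.05 s, during which the arm holds its last target. There are 200 camera calls.

### The job

Switch on the test console: take the double-bit key (the one with a flat two-winged blade, not the square-ended cabinet key) and put it through the spring dust shutter into the console's push-to-turn key switch. Press it in against the spring until its collar meets the plate and, keeping it pressed, turn it a full quarter turn clockwise to on, then let go and leave it held in the switch. Do not force the key, and leave the other things on the bench where they lie.

Things in the scene. Friction and masses are not known exactly. Their poses are not given: they have to be found in the camera images.
- key: double-bit key, grey die-cast grip and steel blade, 67 mm long, 60 g, lying flat, blade roughly away from the robot. x: along its axis from grip to blade tip; y: across its flat; z: through its thickness, up as it lies. Origin on the axis at the collar's blade-side end (6 mm above the bench as it lies). Collar 12 mm diameter, x -6 to 0 mm. The same after a half turn about x.
- key_grip (a point): middle of the key's flat grip, at x = -19 mm in the key's frame, same axes. The grip is 34 mm wide (y) from key x = -32 to -6 mm, 24 mm wide on to -36 mm, and 12 mm thick (z).
- key_tip (a point): end of the key's blade, at x = 31 mm in the key's frame, same axes. Shank: 5 mm diameter, key x 0 to 10 mm. Blade of two flat wings: 14 mm wide (y), 5 mm thick (z), key x 10 to 28 mm; tip stepped to 12 x 3.5 mm, key x 28 to 31 mm.
- switch_plate: steel key switch plate, 36 x 36 mm, flush in the console's face, fixed. Origin: middle of its face, on the switch axis. z: squarely out of the face (the key goes in along -z); x: up the slope; y: across, to the left. Slot at the origin: 15.6 mm along y, 6.6 mm along x, edges chamfered 1 mm, 7 mm deep. Bezel ring: 19 mm bore, 29 mm outside, 4 mm high. Else clear for 40 mm.
- rotor_slot (a point): on the switch axis 9 mm below the plate's face, at the spring dust shutter that closes the slot; the blade tip pushes it aside with 2 to 4 N, then it rubs on the blade with about 1 N. The rotor's slot below is 16.4 x 7 mm. From 26 mm below the face a spring ejector pushes the tip out, with 3 N there and 6 N when the key is pressed home (31 mm).
- key_switch (a joint): rotor of the key switch: 0 = off (slot and key grip across the slope, along plate y), 1.57 = on, at a firm stop (grip along plate x). Grows clockwise seen from above the face: the grip's left (+y) end moves up the slope. Stays where it is left. Turning takes 0.04 N m, 4 to 6 N at the end of the grip from the axis.
- switch_face (a point): same point as the switch plate's origin, console's axes. Pressed home, the key's origin is here, collar on the face, key x along plate -z, key y along plate y, grip 6 to 36 mm off the face. Let go at off, it rises 5 mm. It turns only while pressed to within 3 mm of home (wings behind the plate); turned away from off it is held in and rises at most 3 mm.
- console: white sloping desk case, fixed, 200 deep (x), 240 wide (y), 45 mm high in front, 138 mm behind: its face slopes up away from the robot at 25 degrees. Origin: middle of its underside, 92 mm straight below the switch plate's. Mushroom stop 40 mm across, 30 high, 62 mm in front and 88 left of the origin; panel meter 7 mm high and lamps 11 mm high 70 mm behind it.
- spare_key: cabinet key of the other kind, not to be used: a T-bar grip 48 mm wide, 14 mm long, 12 mm thick, and a long round 9 mm shank ending in a 12 mm square, 76 mm in all. Lies flat; the two keys lie in front of the console, one on either side. Axes as for the double-bit key; origin on its axis, 20 mm from the grip's end, 6 mm above the bench.
- screwdriver: screwdriver lying on the left side of the bench, origin at its middle, under it
- terminal_block: green six-way terminal block, 22 x 66 x 28 mm, origin at the middle of its underside
- relay: black relay, 30 x 24 x 26 mm, origin at the middle of its underside
- cable_gland: black cable gland standing on end, 34 mm across, 36 mm high, origin at the middle of its underside
- screw_jar: clear jar, 52 mm across, 60 mm high, origin at the middle of its underside
- multimeter: grey handheld meter lying flat, 160 x 78 x 40 mm, origin at the middle of its underside
Not all that is in view belongs to the job. What is shaped like the key but blue, purple or red is not meant.

How it is judged:
On the way, in this order (a step that is already met when the one before it is completed fails the run):
1. the double-bit key's blade is in the switch, which is still off (distance between key and switch_plate below 0.012 m and angle between the x axis of key and the z axis of switch_plate, either way round below 0.2 rad and value of joint key_switch below 0.3 rad), for 0.1 s.
2. the key switch is turned to on with the key in it (distance between key and switch_plate below 0.006 m and angle between the x axis of key and the z axis of switch_plate, either way round below 0.2 rad and value of joint key_switch above 1.35 rad), for 0.2 s.
At the end, for the whole second after the job is handed in: the key switch stands at on (joint above 1.35 of 1.57 rad), the double-bit key is still in it, held behind the plate (its collar's end within 6 mm of the middle of the plate's face, its axis square to the face within 0.2 rad) and at rest (all of step 2 and linear speed of key below 0.02 m/s); the robot touches nothing.
It fails at once if the key is forced: more than 60 N between the key and the console (contact force between key and console above 60 N).
It fails at once if another thing on the bench is moved by more than 25 mm (distance of any of spare_key, screwdriver, terminal_block, relay, cable_gland, screw_jar, multimeter from where it was at the start of the episode above 0.025 m).
It also fails if it takes over 61 s, if anything falls off the work surface, if the arm or the gripper's body presses on something with over 40 N, if the wrist force passes 120 N, or if a joint passes its speed limit or range.

## Working session

There is one attempt and no reset: what is moved stays moved. The work goes in short steps, Python scripts to look and compute and a tool call to move; the robot and the scene stay as the last step left them, time stands still between calls to the robot, and variables do not carry over. Pictures are saved under pics/ and viewed, at most 12 in all, crops included, and the job is handed in when it is done.

Besides the shell and the picture viewer there is one more tool, called after "Call:" by a JSON object that holds its "method" and its "body". apply_moves: Moves the arm, as the interface text tells. Its arguments: {"type":"object","properties":{"rows":{"type":"array","items":{"type":"number"}},"grip":{"type":"number"},"grip_force":{"type":"number"}},"required":["rows"]}

```bash
ls; mkdir -p pics
python3 - <<'E'
from station import ctrl
import cv2,numpy as np
o=ctrl.get_obs();print({k:np.round(v,3) for k,v in o.items()}, ctrl.tip_extent)
for n in("scene","top","wrist"):
    im,d=ctrl.get_image(n);np.savez(f"pics/{n}0.npz",im=im,d=d);cv2.imwrite(f"pics/{n}0.png",im)
    print(n,ctrl.camera_model(n))
E
```

```text
pics
{'t': np.float64(0.0), 'q': array([-1.433,  0.053,  1.614,  0.   ,  1.476, -0.119]), 'dq': array([-0.   , -0.001, -0.   ,  0.001, -0.   ,  0.001]), 'effort': array([ 1.0000e-03, -3.9368e+01, -3.7017e+01,  0.0000e+00,  7.0000e-03,
        0.0000e+00]), 'tool_pos': array([ 0.159, -0.604,  0.303]), 'tool_rot': array([-3.114, -0.402,  0.   ]), 'contact_force': array([-0.937, -0.634,  0.388]), 'wrist_torque': array([-0.019,  0.01 ,  0.024]), 'grip_force': np.float64(0.0), 'opening': np.float64(0.085)} 0.0726
scene {'mtx': array([[383.6359484 ,   0.        , 277.47789093],
       [  0.        , 383.6359484 , 210.27048788],
       [  0.        ,   0.        ,   1.        ]]), 'k1': -0.05901912271397747, 'R': array([[ 0.79889459,  0.60118948, -0.0184022 ],
       [ 0.37066969, -0.51620061, -0.77210162],
       [-0.4736786 ,  0.61000667, -0.63523259]]), 't': array([-0.44188742, -0.14024796,  1.31595715])}
top {'mtx': array([[443.02639851,   0.        , 281.04458746],
       [  0.        , 443.02639851, 209.17008634],
       [  0.        ,   0.        ,   1.        ]]), 'k1': -0.12104670520756393, 'R': array([[-0.01965192, -0.99976114,  0.00956375],
       [-0.98161294,  0.01747687, -0.19008048],
       [ 0.18986793, -0.01312335, -0.98172193]]), 't': array([-0.01040832,  0.57306909,  1.10754811])}
wrist {'mtx': array([[324.43413243,   0.        , 279.0533917 ],
       [  0.        , 324.43413243, 203.34356852],
       [  0.        ,   0.        ,   1.        ]]), 'k1': -0.046081253829847846, 'tool_from_camera': array([[-1.96825073e-04, -9.59150665e-01, -2.82895676e-01,
         7.13420188e-02],
       [ 9.99999961e-01, -1.33223615e-04, -2.44060099e-04,
         2.34337991e-05],
       [ 1.96402021e-04, -2.82895713e-01,  9.59150654e-01,
        -7.01602206e-02],
       [ 0.00000000e+00,  0.00000000e+00,  0.00000000e+00,
         1.00000000e+00]])}
```

View pics/top0.png

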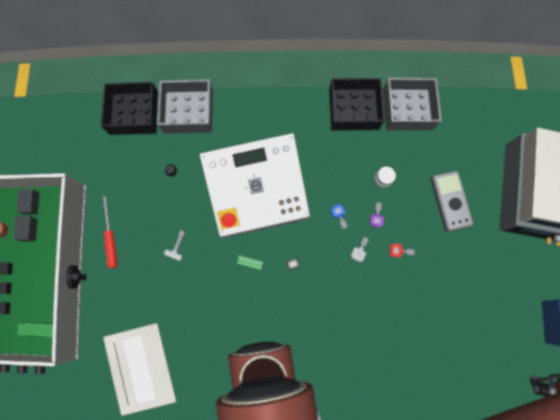

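View pics/scene0.png

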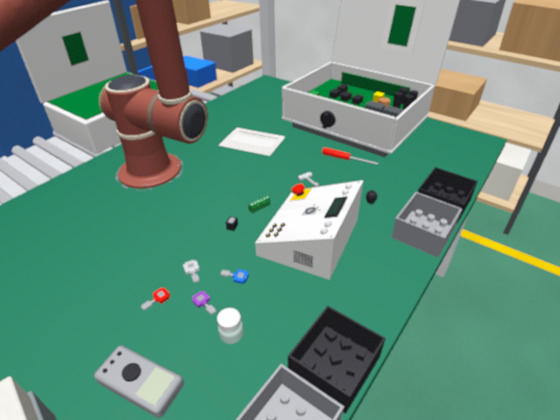

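Top view: the grey key with a two-winged blade at (359,254), blade up-right. The T-bar cabinet key is at (175,250). The blue (338,211), purple (377,220) and red (397,250) look-alikes are decoys. The switch plate is at (256,186). The grey one at (359,254) fits; I'll confirm it in a crop and measure.

```bash
cat > h.py <<'E'
import numpy as np,cv2
from station import ctrl
from scipy.spatial.transform import Rotation as Ro
def cam(n,obs=None):
    m=ctrl.camera_model(n)
    if n!="wrist": return m["mtx"],m["k1"],m["R"].T,-m["R"].T@m["t"]   # cam->world
    T=m["tool_from_camera"];R=Ro.from_rotvec(obs["tool_rot"]).as_matrix()
    return m["mtx"],m["k1"],R@T[:3,:3],R@T[:3,3]+obs["tool_pos"]
def rays(c,uv):
    K,k,R,t=c
    return cv2.undistortPoints(np.array(uv,float).reshape(-1,1,2),K,np.array([k,0,0,0,0.])).reshape(-1,2)
def pts(c,uv,z):   # depth -> world
    s=rays(c,uv);z=np.asarray(z).reshape(-1,1)
    return np.hstack([s*z,z])@c[2].T+c[3]
def onz(c,uv,h):  # intersect with plane z=h
    s=rays(c,uv);d=np.hstack([s,np.ones((len(s),1))])@c[2].T
    return c[3]+d*((h-c[3][2])/d[:,2:3])
def proj(c,X):
    K,k,R,t=c
    return cv2.projectPoints(np.array(X,float).reshape(-1,1,3),cv2.Rodrigues(R.T)[0],-R.T@t,K,np.array([k,0,0,0,0.]))[0].reshape(-1,2)
E
python3 - <<'E'
from h import *
T=np.load("pics/top0.npz");S=np.load("pics/scene0.npz")
c=cam("top");d=T["d"]
def cloud(u0,u1,v0,v1):
    v,u=np.mgrid[v0:v1,u0:u1];return pts(c,np.c_[u.ravel(),v.ravel()],d[v0:v1,u0:u1].ravel()).reshape(v1-v0,u1-u0,3)
# bench height
B=cloud(300,330,280,300);print("bench",np.median(B.reshape(-1,3),0))
# key: height/saturation mask
P=cloud(340,380,230,270);im=T["im"][230:270,340:380]
sat=im.max(2).astype(int)-im.min(2);m=(sat<40)&(im.min(2)>70)
Q=P[m];print("key n",m.sum(),"z",np.percentile(Q[:,2],[5,50,95]),"mean",Q.mean(0))
w,V=np.linalg.eigh(np.cov((Q[:,:2]-Q[:,:2].mean(0)).T));print("axis",V[:,1],"extent",np.ptp((Q[:,:2]-Q[:,:2].mean(0))@V,axis=0))
# console face plane
P=cloud(205,305,145,225);im=T["im"][145:225,205:305];m=(im.min(2)>150)&(P[...,2]>.03)
Q=P[m];
for _ in range(3):
    ctr=Q.mean(0);n=np.linalg.svd(Q-ctr,full_matrices=False)[2][2];n*=np.sign(n[2]);Q=Q[abs((Q-ctr)@n)<.006]
print("face n",n,"slope",np.degrees(np.arccos(n[2])),"yaw",np.degrees(np.arctan2(-n[1],-n[0])),"ctr",ctr,len(Q))
print("plate by depth",pts(c,[[256,186]],[np.median(d[183:190,253:260])]))
a=np.hstack([cv2.resize(T["im"][225:275,335:415],(400,250),interpolation=2),cv2.resize(T["im"][160:210,215:295],(400,250),interpolation=2)])
b=np.hstack([cv2.resize(S["im"][250:310,170:250],(400,300),interpolation=2),cv2.resize(S["im"][180:240,270:350],(400,300),interpolation=2)])
cv2.imwrite("pics/crop1.png",np.vstack([a,b]))
E
```

```text
bench [ 0.36328033 -0.10694165 -0.00075713]
key n 272 z [-0.00242823  0.00878903  0.01438391] mean [ 0.46224975 -0.22906842  0.02005441]
axis [-0.57940763  0.81503791] extent [0.06625265 0.2896928 ]
face n [-0.55512673 -0.05107513  0.83019615] slope 33.88110765099246 yaw 5.256770609817129 ctr [0.63091502 0.04492536 0.09265055] 425
plate by depth [[0.62757127 0.042454   0.09091341]]
```

View pics/crop1.png

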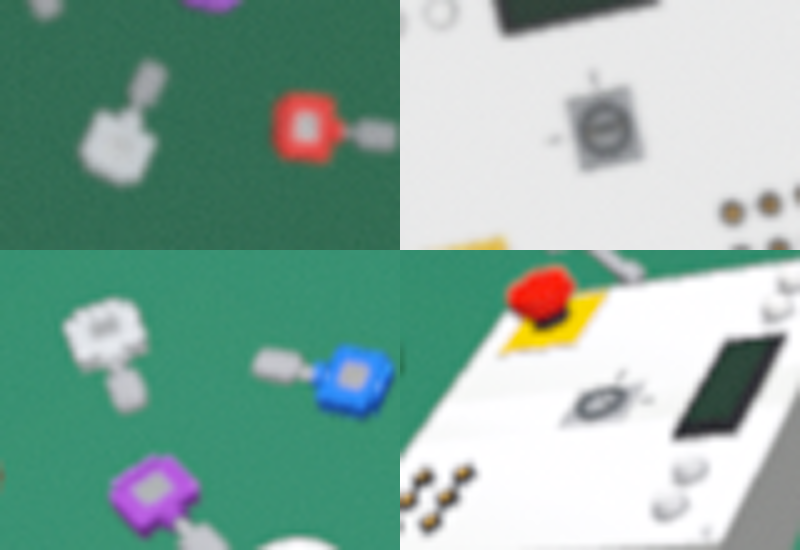

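The crop confirms it: the grey-white grip with flat-winged blade (enlarged at left) is the double-bit key, with its grip at top pixel (358.6,254.6) and tip at (366,238). The plate centre is at (256,186), slot running left–right.

```bash
cat >> h.py <<'E'
def row(Rt,pt,o=None):  # normalised row from current measured pose to target
    o=o or ctrl.get_obs();R=Ro.from_rotvec(o["tool_rot"]).as_matrix()
    s=R.T@(np.array(pt)-o["tool_pos"])/.6; r=Ro.from_matrix(R.T@Rt).as_rotvec()/(np.pi/2)
    n=max(np.linalg.norm(s)*.6/.05,np.linalg.norm(r)*90/8.59)
    print("row",np.round(np.r_[s,r],4).tolist(),"min rows %.1f"%n)
def down(yaw): # tool pointing down, tool x at yaw
    return Ro.from_euler('z',yaw).as_matrix()@np.diag([1.,-1,-1])
def snap(name):
    o=ctrl.get_obs();im,d=ctrl.get_image("wrist");np.savez(f"pics/{name}.npz",im=im,d=d,pos=o["tool_pos"],rot=o["tool_rot"],q=o["q"]);cv2.imwrite(f"pics/{name}.png",im)
def load(name):
    z=np.load(f"pics/{name}.npz");return z["im"],z["d"],cam("wrist",dict(tool_pos=z["pos"],tool_rot=z["rot"]))
E
python3 - <<'E'
from h import *
c=cam("top")
k=onz(c,[[358.6,254.6],[366,238.2]],.008);print(k);v=k[1]-k[0];print("len",np.linalg.norm(v[:2]),"yaw",np.arctan2(v[1],v[0]))
cs=cam("scene");s=onz(cs,[[170+105/5,250+(333-250)/5],[170+128/5,250+(405-250)/5]],.008);print(s)
# plate from top & scene triangulated
A=cam("top");B=cam("scene")
def ray(c,uv):
    d=np.r_[rays(c,[uv])[0],1];d=c[2]@d;return c[3],d/np.linalg.norm(d)
(o1,d1),(o2,d2)=ray(A,[215+.2*605,160+25.4]),ray(B,[270+.2*600,180+.2*153.])
M=np.eye(3)*2-np.outer(d1,d1)-np.outer(d2,d2);X=np.linalg.solve(M,(np.eye(3)-np.outer(d1,d1))@o1+(np.eye(3)-np.outer(d2,d2))@o2);print("plate",X,np.linalg.norm(np.cross(X-o1,d1)))
row(down(0.0),[k[0,0]-.0,k[0,1],.25])
E
```

```text
[[ 0.45337321 -0.22845327  0.008     ]
 [ 0.49744958 -0.2509488   0.008     ]]
len 0.049485099887819115 yaw -0.47191407571053956
[[ 0.45536683 -0.22953759  0.008     ]
 [ 0.49875385 -0.25527633  0.008     ]]
plate [ 0.7260042  -0.08991715  0.22555077] 0.14221339904439323
row [0.6341, -0.4807, 0.0891, -0.001, 0.0, 0.1635] min rows 9.6
```

Call:
{"method": "apply_moves", "body": {"rows": [0.634,-0.481,0.09,0,0,0.1635,0.634,-0.481,0.09,0,0,0.1635,0.634,-0.481,0.09,0,0,0.1635,0.634,-0.481,0.09,0,0,0.1635,0.634,-0.481,0.09,0,0,0.1635,0.634,-0.481,0.09,0,0,0.1635,0.634,-0.481,0.09,0,0,0.1635,0.634,-0.481,0.09,0,0,0.1635,0.634,-0.481,0.09,0,0,0.1635,0.634,-0.481,0.09,0,0,0.1635,0.634,-0.481,0.09,0,0,0.1635,0.634,-0.481,0.09,0,0,0.1635]}}

```text
t: 1.35
tool_pos: [0.4534, -0.2283, 0.2495]
tool_rot: [-3.142, -0.003, 0.001]
contact_force: [-0.4, 0.1, -0.9]
opening: 0.0854
grip_force: 0.0
```

Run:
```python
from h import *
o=ctrl.get_obs();print(o["t"],o["q"],o["tool_pos"],o["tool_rot"],o["dq"].round(3))
snap("k1")
A=cam("top");B=cam("scene")
def ray(c,uv):
    d=np.r_[rays(c,[uv])[0],1];d=c[2]@d;return c[3],d/np.linalg.norm(d)
(o1,d1),(o2,d2)=ray(A,[256,185.4]),ray(B,[311,210.4])
P1=np.eye(3)-np.outer(d1,d1);P2=np.eye(3)-np.outer(d2,d2);X=np.linalg.solve(P1+P2,P1@o1+P2@o2);print("plate",X,np.linalg.norm(np.cross(X-o1,d1)))
# view pose for plate: tool z = -n, standing .2 off, yaw 10deg guess
for yaw in (.17,):
    R=Ro.from_euler('z',yaw).as_matrix()@Ro.from_euler('y',-np.radians(25)).as_matrix()@np.diag([1.,-1,-1])
    row(R,X-R[:,2]*.20,o)
```

```text
1.35 [-6.12949498e-01 -1.92868947e-01  1.93804405e+00 -5.09723934e-04
  1.39720428e+00  9.56335808e-01] [ 0.4533653  -0.22827302  0.24952984] [-3.14154865e+00 -2.51207483e-03  1.46441166e-03] [-0.036 -0.004 -0.002 -0.003 -0.001 -0.001]
plate [0.62973262 0.04298124 0.09126128] 0.0008439174531348769
row [0.1558, -0.428, -0.0384, 0.0233, 0.2777, -0.1055] min rows 5.5
```

View pics/k1.png

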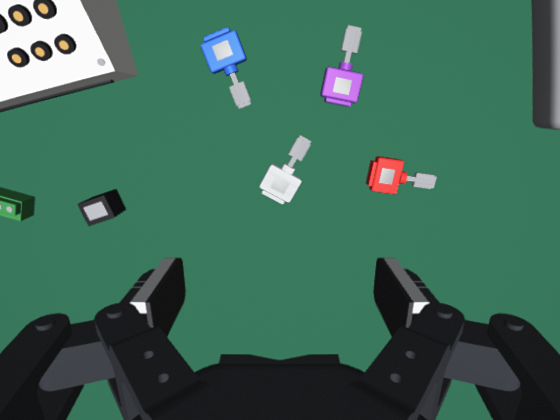

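The wrist view shows the key's grip at (281,183) and its tip at (304,138). The relay at (97,208) is to the left and the decoys are beyond. Next, the plate.

Call:
{"method": "apply_moves", "body": {"rows": [0.156,-0.428,-0.038,0.023,0.278,-0.105,0.156,-0.428,-0.038,0.023,0.278,-0.105,0.156,-0.428,-0.038,0.023,0.278,-0.105,0.156,-0.428,-0.038,0.023,0.278,-0.105,0.156,-0.428,-0.038,0.023,0.278,-0.105,0.156,-0.428,-0.038,0.023,0.278,-0.105,0.156,-0.428,-0.038,0.023,0.278,-0.105,0.156,-0.428,-0.038,0.023,0.278,-0.105]}}

```text
t: 2.2
tool_pos: [0.5469, 0.027, 0.2727]
tool_rot: [-3.023, -0.253, -0.672]
contact_force: [1.2, 0.2, 0.6]
opening: 0.0858
grip_force: 0.0
```

Run:
```python
from h import *
o=ctrl.get_obs();print(o["t"],o["q"],o["tool_pos"],o["tool_rot"],o["dq"].round(3))
snap("p1")
im,d,c=load("p1")
v,u=np.mgrid[10:250:2,100:460:2];uv=np.c_[u.ravel(),v.ravel()];px=im[uv[:,1],uv[:,0]]
m=(px.min(1)>170);Q=pts(c,uv[m],d[uv[m,1],uv[m,0]])
for _ in range(4):
    ctr=Q.mean(0);n=np.linalg.svd(Q-ctr,full_matrices=False)[2][2];n*=np.sign(n[2]);Q=Q[abs((Q-ctr)@n)<.003]
print(n,len(Q),np.degrees(np.arccos(n[2])),np.degrees(np.arctan2(-n[1],-n[0])),ctr)
```

```text
2.2 [-0.13414615 -0.32274944  2.03757396  0.14732668  1.01148375  1.21761909] [0.54688239 0.02704433 0.27270145] [-3.02261929 -0.25310725 -0.67173859] [-0.026 -0.003  0.009  0.002  0.001  0.001]
[-0.41654194 -0.08812971  0.90483477] 9625 25.19896124481978 11.946161308347694 [0.64854142 0.04467192 0.10183357]
```

View pics/p1.png

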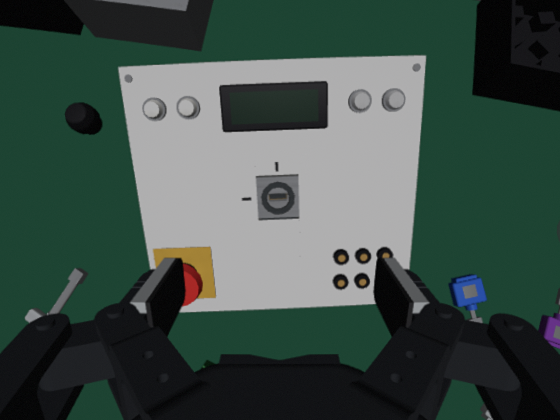

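Plate at (278,197), square to the view. I'll take a second view, shifted and nearer.

Call:
{"method": "apply_moves", "body": {"rows": [0.03,0.08,0.06,0,0,0,0.03,0.08,0.06,0,0,0,0.03,0.08,0.06,0,0,0,0.03,0.08,0.06,0,0,0]}}

```text
t: 2.65
tool_pos: [0.5856, -0.015, 0.2475]
tool_rot: [-3.022, -0.25, -0.671]
contact_force: [-1.1, 0.1, 0.3]
opening: 0.0857
grip_force: 0.0
```

Run:
```python
from h import *
snap("p2")
D=[]
for nm in("p1","p2"):
    im,d,c=load(nm)
    v,u=np.mgrid[10:250:2,60:500:2];uv=np.c_[u.ravel(),v.ravel()];px=im[uv[:,1],uv[:,0]]
    m=(px.min(1)>170);Q=pts(c,uv[m],d[uv[m,1],uv[m,0]])
    for _ in range(5):
        ctr=Q.mean(0);n=np.linalg.svd(Q-ctr,full_matrices=False)[2][2];n*=np.sign(n[2]);Q=Q[abs((Q-ctr)@n)<.003]
    print(nm,"n",n,np.degrees(np.arccos(n[2])),"yaw",np.arctan2(-n[1],-n[0]))
    # plate blob: grey region inside white
    X=[.6297,.043,.0913];p0=proj(c,[X])[0];x0,y0=p0.astype(int)
    w=im[y0-45:y0+45,x0-45:x0+45];g=cv2.cvtColor(w,cv2.COLOR_BGR2GRAY)
    mk=((g<175)).astype(np.uint8);nl,lab,st,ce=cv2.connectedComponentsWithStats(mk);i=1+np.argmax(st[1:,4])
    cn=max(cv2.findContours((lab==i).astype(np.uint8),cv2.RETR_EXTERNAL,cv2.CHAIN_APPROX_NONE)[0],key=cv2.contourArea)
    r=cv2.minAreaRect(cn);box=cv2.boxPoints(r)+[x0-45,y0-45]
    # rectify to plane via plane intersection
    def onpl(uv,n=n,ctr=ctr):
        dd=np.hstack([rays(c,uv),np.ones((len(uv),1))])@c[2].T;return c[3]+dd*(((ctr-c[3])@n)/(dd@n))[:,None]
    W=onpl(box);print("guess",p0,"blob",r,"\n",W,"\n ctr",W.mean(0),"sides",[np.linalg.norm(W[j]-W[j-1]) for j in range(4)])
    D.append((c,r[0][0]+x0-45,r[0][1]+y0-45));np.save(f"pics/{nm}_g.npy",g)
    # console outline left/right edges -> yaw : longest white region contour
    big=cv2.morphologyEx((im.min(2)>150).astype(np.uint8),cv2.MORPH_CLOSE,np.ones((3,3)))
    cv2.imwrite(f"pics/{nm}_crop.png",cv2.resize(w,(540,540),interpolation=cv2.INTER_CUBIC))
A=[];b=[]
for c,x,y in D:
    dd=c[2]@np.r_[rays(c,[[x,y]])[0],1];dd/=np.linalg.norm(dd);P=np.eye(3)-np.outer(dd,dd);A.append(P);b.append(P@c[3])
X=np.linalg.solve(sum(A),sum(b));print("tri",X,[np.linalg.norm(P@X-q) for P,q in zip(A,b)])
```

```text
p1 n [-0.41654228 -0.0881294   0.90483465] 25.19897789181188 yaw 0.20849897678325074
guess [276.44790656 194.58967709] blob ((46.34711456298828, 48.525115966796875), (48.579471588134766, 45.082054138183594), 87.79740142822266) 
 [[0.64212972 0.0642883  0.10079303]
 [0.64990949 0.02714901 0.10075715]
 [0.61163233 0.01825979 0.0822704 ]
 [0.60354329 0.05708413 0.08232802]] 
 ctr [0.62680371 0.04169531 0.09153715] sides [np.float64(0.043379364160639325), np.float64(0.03794539270201779), np.float64(0.04342717340643884), np.float64(0.03965810407223502)]
p2 n [-0.41779493 -0.08878762  0.90419254] 25.285249119473832 yaw 0.20939957774743467
guess [214.38544736 228.60592689] blob ((44.5, 44.5), (89.0, 89.0), 90.0) 
 [[0.65640894 0.07899125 0.10878769]
 [0.66738181 0.01434116 0.10750952]
 [0.60183887 0.0048381  0.07629132]
 [0.58988763 0.07530124 0.07768824]] 
 ctr [0.62887931 0.04336794 0.09256919] sides [np.float64(0.07352467310223655), np.float64(0.06558713148877156), np.float64(0.07321722206023164), np.float64(0.07148312555435012)]
tri [0.62894813 0.04288066 0.09063631] [np.float64(0.0018429315013256092), np.float64(0.0018429315013256992)]
```

View pics/p2_crop.png

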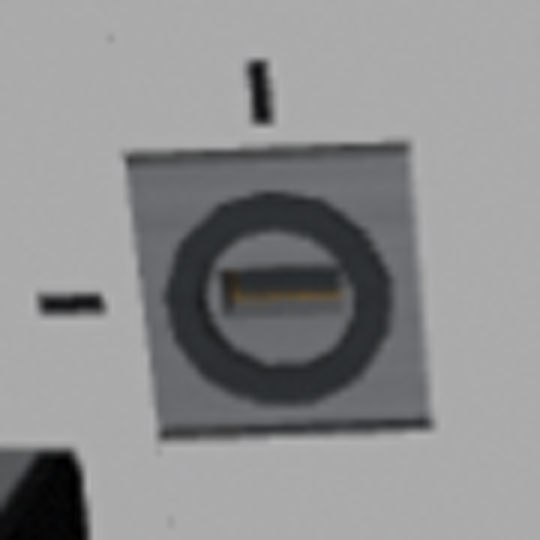

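The crop shows the plate corners at (125,153), (410,145), (434,427), (160,437), and the slot across the slope (off).

Run:
```python
from h import *
R0=None;cs=[]
for nm in("p1","p2"):
    im,d,c=load(nm);g=np.load(f"pics/{nm}_g.npy")
    x0,y0=proj(c,[[.6297,.043,.0913]])[0].astype(int)-45
    wh=np.median(g[:12,20:]);
    mk=(g<wh-22).astype(np.uint8);mk[:, :12]=0
    nl,lab,st,ce=cv2.connectedComponentsWithStats(mk);i=lab[45,45-12:45+12].max();i=np.bincount(lab[35:60,35:60].ravel()).argsort()[::-1];i=[k for k in i if k][0]
    cn=max(cv2.findContours((lab==i).astype(np.uint8),cv2.RETR_EXTERNAL,cv2.CHAIN_APPROX_NONE)[0],key=cv2.contourArea)
    q=cv2.approxPolyDP(cv2.convexHull(cn),5,True).reshape(-1,2)+[x0,y0]
    print(nm,wh,st[i],"quad",q.tolist())
    cs.append((c,q))
c2=cs[1][0];cp=np.array([[125,153],[410,145],[434,427],[160,437]])/6-.5+.08+[169,183]
ctr_n=None
im,d,c=load("p2");v,u=np.mgrid[10:250:2,60:500:2];uv=np.c_[u.ravel(),v.ravel()];m=im[uv[:,1],uv[:,0]].min(1)>150
Q=pts(c,uv[m],d[uv[m,1],uv[m,0]])
for _ in range(5):
    ctr=Q.mean(0);n=np.linalg.svd(Q-ctr,full_matrices=False)[2][2];n*=np.sign(n[2]);Q=Q[abs((Q-ctr)@n)<.003]
def onpl(c,uv):
    dd=np.hstack([rays(c,uv),np.ones((len(uv),1))])@c[2].T;return c[3]+dd*(((ctr-c[3])@n)/(dd@n))[:,None]
def centre(q):
    a,b,e,f=q;L=np.linalg.lstsq(np.c_[e-a,-(f-b)],b-a,rcond=None)[0];return a+L[0]*(e-a)
for c,q in ((c2,cp),(cs[0][0],np.array(cs[0][1],float))):
    if len(q)!=4: continue
    W=onpl(c,q);print("n",n,"ctr",centre(W),"sides",[np.linalg.norm(W[j]-W[j-1]).round(4) for j in range(4)])
    ac=W[0]-W[1] ; print("across(top edge) yaw",[np.arctan2(*( (W[j]-W[j-1])[[1,0]])).round(3) for j in range(4)])
```

```text
p1 175.0 [  24   25   45   47 1921] quad [[298, 174], [299, 218], [259, 220], [255, 176]]
p2 170.0 [  20   23   53   51 2304] quad [[236, 206], [241, 254], [195, 256], [189, 208]]
n [-0.41797543 -0.08770579  0.90421471] ctr [0.62769274 0.0414439  0.09180074] sides [np.float64(0.0392), np.float64(0.0359), np.float64(0.0388), np.float64(0.0361)]
across(top edge) yaw [np.float64(0.205), np.float64(-1.376), np.float64(-2.929), np.float64(1.775)]
n [-0.41797543 -0.08770579  0.90421471] ctr [0.62710204 0.0413534  0.09151891] sides [np.float64(0.0363), np.float64(0.0393), np.float64(0.0352), np.float64(0.0394)]
across(top edge) yaw [np.float64(-1.357), np.float64(-2.931), np.float64(1.787), np.float64(0.242)]
```

```bash
cat > kin.py <<'E'
from h import *
from scipy.optimize import least_squares
def fk(q,P):
    a1,off,d1,L2,L3x,L3z,d6=P;E=lambda a,t:Ro.from_euler(a,t).as_matrix()
    R=E('z',q[0]);p=R@[a1,off,d1];R=R@E('y',q[1]);p=p+R@[0,0,L2];R=R@E('y',q[2]);p=p+R@[L3x,0,L3z]
    R=R@E('z',q[3])@E('y',q[4])@E('z',q[5]+np.pi/2);return R,p+R[:,2]*d6
lo=np.array([-3.01,-1.01,.06,-1.02,.09,-3.14]);hi=np.array([3.01,2.22,2.58,4.17,2.62,3.14])
def fit(data):
    f=lambda P:np.concatenate([fk(q,P)[1]-p for q,p,_ in data]+[(P-P0)*1e-3])
    P0=np.array([0,.075,.3,.5,0,.5,.25]);return least_squares(f,P0).x
def ik(P,R,p,q0):
    g=lambda q:np.r_[(fk(q,P)[1]-p)*3,Ro.from_matrix(fk(q,P)[0].T@R).as_rotvec()]
    s=least_squares(g,np.clip(q0,lo+.01,hi-.01),bounds=(lo,hi));return s.x,np.abs(g(s.x)).max()
def data():
    D=[([-1.433,.053,1.6135,0,1.476,-.119],[.159,-.604,.3035],[-3.114,-.402,0])]
    for n in("k1","p1","p2"):
        z=np.load(f"pics/{n}.npz");D.append((z["q"],z["pos"],z["rot"]))
    return D
E
python3 - <<'E'
from kin import *
D=data();P=fit(D);print("P",P.round(4))
for q,p,r in D:
    R,x=fk(q,P);print((x-p).round(4),Ro.from_matrix(R.T@Ro.from_rotvec(r).as_matrix()).as_rotvec().round(3))
np.save("P.npy",P)
# key from k1
im,d,c=load("k1");w=im[115:225,240:330].astype(int);sat=w.max(2)-w.min(2);m=((sat<45)&(w.min(2)>90)).astype(np.uint8)
nl,lab,st,ce=cv2.connectedComponentsWithStats(m);i=1+np.argmax(st[1:,4]);print(st[1:])
y,x=np.nonzero(lab==i);uv=np.c_[x+240,y+115];Q=pts(c,uv,d[uv[:,1],uv[:,0]])
print("z pct",np.percentile(Q[:,2],[5,50,90,98]))
G=onz(c,uv,.010)[:,:2];cG=G.mean(0);w_,V=np.linalg.eigh(np.cov((G-cG).T));ax=V[:,1]*np.sign(V[0,1]);yy=np.array([-ax[1],ax[0]])
a=(G-cG)@ax;b=(G-cG)@yy;print("axis yaw",np.arctan2(ax[1],ax[0]),"len",np.ptp(a),"ext",a.min(),a.max())
for lo_,hi_ in((a.min()+.006,a.min()+.028),(a.max()-.018,a.max()-.003)):
    s=(a>lo_)&(a<hi_);print("width",b[s].min(),b[s].max(),"mid",(cG+ax*(lo_+hi_)/2+yy*(b[s].min()+b[s].max())/2))
sx=cv2.minAreaRect((G*1000).astype(np.float32));print(sx)
# relay distance
E
```

```text
P [-0.0012  0.0743  0.2371  0.4256  0.0942  0.6108  0.2066]
[-0.0002 -0.     -0.    ] [0.001 0.    0.   ]
[0.0001 0.0001 0.    ] [-0.  0. -0.]
[-0.      0.0001  0.0001] [ 0.  0. -0.]
[-0.      0.0001 -0.    ] [-0.  0.  0.]
[[  19   20   53   70 1591]]
z pct [0.0013409  0.01177358 0.01311184 0.01388483]
axis yaw -0.49280231993734774 len 0.06832348270662406 ext -0.027719148041797793 0.04060433466482627
width -0.0178068252038794 0.0174408873093097 mid [ 0.45278475 -0.22883907]
width -0.007669548932663729 0.00754333781778983 mid [ 0.48880738 -0.24804692]
((467.8117980957031, -237.0359649658203), (35.17680740356445, 68.36654663085938), 61.308658599853516)
```

Run:
```python
from kin import *
P=np.load("P.npy");print("tip_extent",ctrl.tip_extent)
im,d,c=load("k1");z=np.load("pics/k1.npz");Rt=Ro.from_rotvec(z["rot"]).as_matrix()
for x0,x1 in((100,200),(360,460)):
    v,u=np.mgrid[250:330,x0:x1];uv=np.c_[u.ravel(),v.ravel()];dd=d[uv[:,1],uv[:,0]];k=(dd>.02)&(dd<.2)
    T=(pts(c,uv[k],dd[k])-z["pos"])@Rt;print("tool z max",np.percentile(T[:,2],[90,99,100]));e=T[T[:,2]>np.percentile(T[:,2],95)];print(e.min(0),e.max(0))
psi=-.491;kx=np.array([np.cos(psi),np.sin(psi),0]);kz=np.array([0,0,1.])
g0=np.array([.4528,-.2288,.006]) # key x=-19
n=np.array([-.4179,-.0865,.9043]);n=np.r_[-np.sin(np.radians(25))*np.array([np.cos(.203),np.sin(.203)]),np.cos(np.radians(25))]
X=np.array([.6274,.0414,.0917]);up=np.r_[np.cos(np.radians(25))*np.array([np.cos(.203),np.sin(.203)]),np.sin(np.radians(25))]
def tool(kx,kz,b):
    t=np.cos(b)*kx-np.sin(b)*kz;s=np.sin(b)*kx+np.cos(b)*kz;return np.c_[s,np.cross(t,s),t]
q0=np.load("pics/k1.npz")["q"]
for b in np.radians([35,40,45,50]):
    for nm,KX,KZ,o in(("grasp",kx,kz,g0),("hover",kx,kz,g0+[0,0,.08]),("pre",-n,up,X+n*.064),("home",-n,up,X+n*.019),("turned",-n,np.cross(-n,up)*-1 if 0 else -np.cross(n,up),X+n*.019)):
        R=tool(KX,KZ,b);q,e=ik(P,R,o-R[:,2]*.065,q0);print(round(np.degrees(b)),nm,q.round(2),round(e,4))
    
for th in (0,np.pi/2):
    R=np.c_[up,np.cross(-n,up),-n]@Ro.from_euler('z',th).as_matrix();q,e=ik(P,R,X+n*(.021+.06),np.load("pics/p1.npz")["q"]+[0,0,0,0,0,th]);print("coax",th,q.round(2),round(e,4),R[:,0])
```

```text
tip_extent 0.0726
tool z max [0.04982157 0.05742758 0.06008103]
[-0.0117238  -0.04913742  0.05328566] [ 0.01090973 -0.04218303  0.06008103]
tool z max [0.04993371 0.05744417 0.05946301]
[-0.01165775  0.04228404  0.05342681] [0.01112635 0.0493407  0.05946301]
35 grasp [-0.71 -0.24  2.57  2.21  0.23 -0.78] 0.0
35 hover [-0.71 -0.54  2.58  0.83  0.24  0.63] 0.0162
35 pre [-0.04  0.18  1.64 -0.04  1.5   1.33] 0.0
35 home [-0.04  0.26  1.61 -0.04  1.44  1.34] 0.0
35 turned [-0.36  0.14  1.87  0.78  1.26  2.14] 0.0
40 grasp [-0.7  -0.27  2.54  1.53  0.16 -0.1 ] 0.0
40 hover [-0.7  -0.56  2.56  0.52  0.33  0.93] 0.0
40 pre [-0.04  0.23  1.58 -0.06  1.58  1.34] 0.0
40 home [-0.03  0.32  1.56 -0.06  1.53  1.35] 0.0
40 turned [-0.38  0.19  1.85  0.83  1.33  2.09] 0.0
45 grasp [-0.69 -0.28  2.51  0.8   0.2   0.63] 0.0
45 hover [-0.69 -0.54  2.51  0.35  0.42  1.1 ] 0.0
45 pre [-0.03  0.29  1.53 -0.08  1.67  1.35] 0.0
45 home [-0.02  0.37  1.5  -0.08  1.61  1.36] 0.0
45 turned [-0.4   0.24  1.81  0.87  1.41  2.06] 0.0
50 grasp [-0.68 -0.28  2.47  0.45  0.29  0.99] 0.0
50 hover [-0.68 -0.5   2.46  0.25  0.51  1.21] 0.0
50 pre [-0.02  0.35  1.47 -0.1   1.75  1.35] 0.0
50 home [-0.02  0.43  1.44 -0.09  1.7   1.36] 0.0
50 turned [-0.42  0.29  1.78  0.9   1.48  2.03] 0.0
coax 0 [-0.11 -0.07  2.01  0.19  0.79  1.15] 0.0 [0.88769781 0.18271947 0.42261826]
coax 1.5707963267948966 [-0.11 -0.07  2.01  0.19  0.79  2.72] 0.0 [ 2.01608632e-01 -9.79466160e-01  7.99623172e-17]
```

Kinematics fit to 0.2 mm. I'll grasp with the tool tilted 40° from vertical; this pose, the insertion and the turn are all reachable.

```bash
cat > plan.py <<'E'
from kin import *
P=np.load("P.npy");b=np.radians(50);psi=-.491
kx=np.array([np.cos(psi),np.sin(psi),0]);kz=np.array([0,0,1.]);g0=np.array([.4528,-.2288,.006]);K0=g0+.019*kx
def tool(kx,kz):
    t=np.cos(b)*kx-np.sin(b)*kz;s=np.sin(b)*kx+np.cos(b)*kz;return np.c_[s,np.cross(t,s),t]
Rg=tool(kx,kz);pg=K0-.0602*kx+.0571*kz
E
python3 - <<'E'
from plan import *
print("grasp tcp",pg)
for h in(.09,):
    row(Rg,pg+[0,0,h]);print(ik(P,Rg,pg+[0,0,h],np.load("pics/k1.npz")["q"]))
im,d,c=load("k1");print("relay",onz(c,[[97,208],[120,200]],.02),"red",onz(c,[[372,190]],.01),"key",g0)
E
```

```text
grasp tcp [ 0.41646729 -0.20937387  0.0631    ]
row [-0.3678, 0.2736, 0.0028, -0.2256, 0.1597, 0.3539] min rows 5.5
(array([-0.68056706, -0.54084468,  2.44830541,  0.23120639,  0.55691514,
        1.22761556]), np.float64(7.965011983301906e-11))
relay [[ 0.43112572 -0.04934534  0.02      ]
 [ 0.43932321 -0.07367087  0.02      ]] red [[ 0.44705949 -0.32013008  0.01      ]] key [ 0.4528 -0.2288  0.006 ]
```

Call:
{"method": "apply_moves", "body": {"rows": [-0.368,0.274,0.003,-0.226,0.16,0.354,-0.368,0.274,0.003,-0.226,0.16,0.354,-0.368,0.274,0.003,-0.226,0.16,0.354,-0.368,0.274,0.003,-0.226,0.16,0.354,-0.368,0.274,0.003,-0.226,0.16,0.354,-0.368,0.274,0.003,-0.226,0.16,0.354,-0.368,0.274,0.003,-0.226,0.16,0.354,-0.368,0.274,0.003,-0.226,0.16,0.354,-0.368,0.274,0.003,-0.226,0.16,0.354], "grip": 0.55}}

```text
t: 3.6
tool_pos: [0.418, -0.209, 0.1541]
tool_rot: [2.72, -0.678, 0.994]
contact_force: [0.1, -0.2, -0.3]
opening: 0.0468
grip_force: 0.0
```

Run:
```python
from plan import *
o=ctrl.get_obs();print(o["t"],o["q"].round(3),o["tool_pos"],o["opening"],o["dq"].round(3))
snap("k2");im,d,c=load("k2")
p=proj(c,[g0+[0,0,.006],g0+.05*kx])
print("proj grip, tip",p)
# segment & measure at z=.010
x0,y0=p.mean(0).astype(int);x0=max(x0-80,0);y0=max(y0-80,0)
w=im[y0:y0+160,x0:x0+160].astype(int);m=((w.max(2)-w.min(2)<45)&(w.min(2)>90)).astype(np.uint8)
nl,lab,st,ce=cv2.connectedComponentsWithStats(m);i=1+np.argmax(st[1:,4]);print(st[1:])
y,x=np.nonzero(lab==i);uv=np.c_[x+x0,y+y0];Q=pts(c,uv,d[uv[:,1],uv[:,0]]);print("z",np.percentile(Q[:,2],[5,50,90,98]))
G=onz(c,uv,.009)[:,:2]-K0[:2];a=G@kx[:2];bb=G@[-kx[1],kx[0]];print("key x extent",a.min(),a.max(),"(want -.036 .031)")
for l,h in((-.03,-.02),(-.02,-.01),(.012,.02),(.02,.027)):
    s=(a>l)&(a<h);print(l,bb[s].min().round(4),bb[s].max().round(4))
row(Rg,pg,o)
```

```text
3.6 [-0.677 -0.537  2.445  0.231  0.553  1.228] [ 0.41800126 -0.20903494  0.15406242] 0.04680952849726425 [ 0.01   0.01  -0.006  0.001  0.002 -0.003]
proj grip, tip [[279.8729739  299.16131515]
 [279.90212584 235.87161112]]
[[   0   35    8   17   79]
 [  57   47   49   90 2706]
 [   0   60   26   50  588]
 [ 136   60   24   50  582]]
z [0.00072282 0.01162953 0.01287456 0.01352693]
key x extent -0.035257656736332556 0.031589281557603426 (want -.036 .031)
-0.03 -0.0175 0.0173
-0.02 -0.0172 0.017
0.012 -0.0078 0.0069
0.02 -0.0072 0.007
row [-0.0993, 0.0016, 0.1146, -0.0004, -0.0019, 0.0012] min rows 1.8
```

View pics/k2.png

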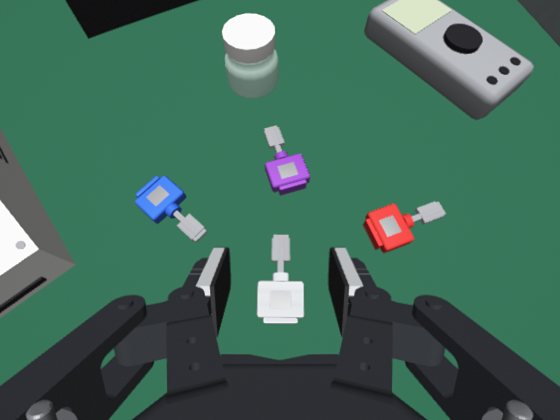

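The key (280,299) sits centred between the fingers, blade straight ahead, and the two views agree. Descend and close.

Call:
{"method": "apply_moves", "body": {"rows": [-0.035,0.001,0.04,0,-0.001,0,-0.07,0.001,0.08,0,-0.002,0.001,-0.09,0.002,0.104,0,-0.002,0.001,-0.099,0.002,0.114,0,-0.002,0.001,-0.099,0.002,0.114,0,-0.002,0.001,-0.099,0.002,0.114,0,-0.002,0.001]}}

```text
t: 4.25
tool_pos: [0.4161, -0.2095, 0.0628]
tool_rot: [2.723, -0.681, 0.989]
contact_force: [-0.1, -0.7, 0.2]
opening: 0.0466
grip_force: 0.0
```

Call:
{"method": "apply_moves", "body": {"rows": [0,0,0,0,0,0,0,0,0,0,0,0,0,0,0,0,0,0,0,0,0,0,0,0,0,0,0,0,0,0,0,0,0,0,0,0,0,0,0,0,0,0,0,0,0,0,0,0], "grip": 0, "grip_force": 80}}

```text
t: 5.05
tool_pos: [0.4163, -0.2104, 0.0638]
tool_rot: [2.72, -0.683, 0.992]
contact_force: [-1.3, 4.6, 7.4]
opening: 0.0307
grip_force: 79.9
```

Run:
```python
from plan import *
o=ctrl.get_obs();print({k:np.round(v,3) for k,v in o.items()},o["tool_pos"]-pg)
row(Rg,pg+[0,0,.1],o)
```

```text
{'t': np.float64(5.05), 'q': array([-0.683, -0.295,  2.467,  0.421,  0.305,  1.02 ]), 'dq': array([ 0.001, -0.002,  0.001, -0.002, -0.001,  0.   ]), 'effort': array([-1.6820e+00, -1.4137e+01, -2.7269e+01, -2.3000e-02, -1.5980e+00,
       -2.0000e-03]), 'tool_pos': array([ 0.416, -0.21 ,  0.064]), 'tool_rot': array([ 2.72 , -0.683,  0.992]), 'contact_force': array([-1.255,  4.626,  7.368]), 'wrist_torque': array([ 0.274, -0.343,  0.401]), 'grip_force': np.float64(79.859), 'opening': np.float64(0.031)} [-0.00017896 -0.00101618  0.00070148]
row [0.1061, -0.0017, -0.127, 0.0001, -0.0006, -0.0005] min rows 2.0
```

Call:
{"method": "apply_moves", "body": {"rows": [0.04,0,-0.05,0,0,0,0.08,0,-0.095,0,0,0,0.106,0,-0.127,0,0,0,0.15,0,-0.18,0,0,0,0.15,0,-0.18,0,0,0]}}

```text
t: 5.55
tool_pos: [0.4172, -0.2117, 0.2107]
tool_rot: [2.712, -0.68, 1.003]
contact_force: [-0.4, -0.3, 0.8]
opening: 0.031
grip_force: 79.3
```

Run:
```python
from plan import *
o=ctrl.get_obs();print(o["t"],o["tool_pos"],o["opening"],o["grip_force"],o["contact_force"].round(2))
snap("h1");im,d,c=load("h1");cv2.imwrite("pics/h1c.png",cv2.resize(im[190:340,180:380],(800,600),interpolation=cv2.INTER_CUBIC))
th=.203;n=np.r_[-np.sin(np.radians(25))*np.array([np.cos(th),np.sin(th)]),np.cos(np.radians(25))]
up=np.r_[np.cos(np.radians(25))*np.array([np.cos(th),np.sin(th)]),np.sin(np.radians(25))];X=np.array([.6274,.0414,.0917])
# nominal projection of key points, tool<-key
p=lambda x,y,z:pg+0 
R=Ro.from_rotvec(o["tool_rot"]).as_matrix()
def keyw(pt): # key frame point -> world in hand, nominal
    t=Rg.T@(K0+np.c_[kx,np.cross(kz,kx),kz]@np.array(pt)-(pg+[-.0002,-.001,.0007]));return R@t+o["tool_pos"]
print(proj(c,[keyw(q) for q in([-.036,0,.006],[0,0,0],[.028,.007,.0025],[.028,-.007,.0025],[.031,.006,.00175],[.031,-.006,.00175])]))
```

```text
5.55 [ 0.41716033 -0.2116504   0.21066599] 0.031001000267231116 79.34452056884766 [-0.4  -0.29  0.77]
[[275.87793851 309.52967114]
 [276.24063656 236.93532153]
 [263.30222671 185.44205443]
 [289.44069622 185.42978899]
 [265.31861187 181.10883168]
 [287.48116482 181.0980945 ]]
```

View pics/h1c.png

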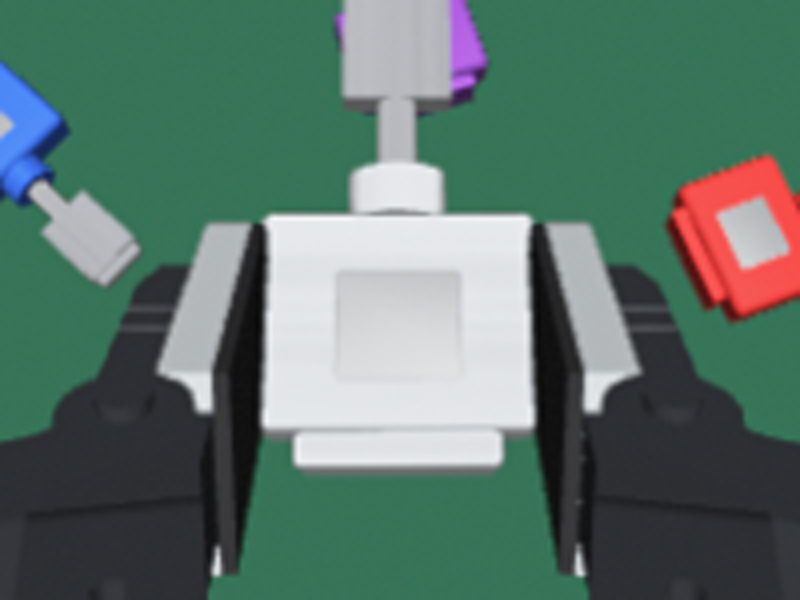

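The key is held centred, its axis at column 279.5 (tool y = 0), blade straight ahead. Now measure its pitch and axial seating in the hand from depth.

Run:
```python
from plan import *
im,d,c=load("h1");z=np.load("pics/h1.npz");Rt=Ro.from_rotvec(z["rot"]).as_matrix()
def tl(u0,u1,v0,v1):
    v,u=np.mgrid[v0:v1,u0:u1];uv=np.c_[u.ravel(),v.ravel()];return (pts(c,uv,d[uv[:,1],uv[:,0]])-z["pos"])@Rt
g=tl(250,310,246,296);bl=tl(269,290,190,213)
for nm,Q in(("grip",g),("blade",bl)):
    for _ in range(3):
        m=Q.mean(0);nn=np.linalg.svd(Q-m,full_matrices=False)[2][2];nn*=np.sign(nn[0]);Q=Q[abs((Q-m)@nn)<.0015]
    print(nm,"mean",m.round(4),"n",nn.round(4),"b",np.degrees(np.arccos(np.clip(nn[0],-1,1))),len(Q))
    print(" line between; nominal grip top n = kz in tool:",(Rg.T@kz).round(4))
gm,bm=g.mean(0),bl.mean(0);print(gm,bm)
# nominal in tool (key centred)
K=lambda x,zz:Rg.T@(kx*x+kz*zz+K0-pg-[-.0002,0,.0007]);print("nom origin",K(0,0),"grip top mid",K(-.019,.006),"blade top mid",K(.019,.0025))
col=im[130:260,279].astype(int);print("sat col",[(130+i,int(p.max()-p.min()),int(p.mean()),round(float(d[130+i,279]),3)) for i,p in enumerate(col) if 170<130+i<260 and i%2==0])
```

```text
grip mean [-0.0012  0.0004  0.0664] n [ 0.8    -0.0017 -0.6   ] b 36.86844642454566 407
 line between; nominal grip top n = kz in tool: [ 0.6428  0.     -0.766 ]
blade mean [0.0264 0.0004 0.0874] n [0.0028 1.     0.0013] b 89.8407344878124 115
 line between; nominal grip top n = kz in tool: [ 0.6428  0.     -0.766 ]
[-0.00108537  0.00065889  0.06586069] [0.02521492 0.00043336 0.09164466]
nom origin [ 9.09786070e-03 -9.43015971e-05  8.30865529e-02] grip top mid [-1.60025806e-03 -9.43015971e-05  6.62773216e-02] blade top mid [ 2.52596741e-02 -9.43015971e-05  9.33844064e-02]
sat col [(172, 24, 138, 0.347), (174, 10, 165, 0.345), (176, 2, 97, 0.345), (178, 28, 112, 0.353), (180, 7, 188, 0.176), (182, 6, 186, 0.175), (184, 7, 187, 0.174), (186, 6, 187, 0.174), (188, 7, 187, 0.173), (190, 7, 186, 0.174), (192, 6, 185, 0.172), (194, 7, 187, 0.171), (196, 7, 186, 0.172), (198, 6, 186, 0.171), (200, 7, 186, 0.17), (202, 7, 186, 0.0), (204, 6, 186, 0.169), (206, 7, 186, 0.169), (208, 7, 186, 0.169), (210, 7, 187, 0.167), (212, 8, 186, 0.168), (214, 7, 186, 0.167), (216, 7, 186, 0.168), (218, 7, 186, 0.167), (220, 7, 186, 0.165), (222, 7, 186, 0.165), (224, 6, 186, 0.166), (226, 7, 187, 0.163), (228, 7, 185, 0.164), (230, 8, 210, 0.163), (232, 5, 233, 0.16), (234, 6, 233, 0.159), (236, 6, 233, 0.159), (238, 6, 233, 0.159), (240, 6, 234, 0.157), (242, 6, 169, 0.159), (244, 5, 232, 0.157), (246, 6, 233, 0.156), (248, 5, 232, 0.156), (250, 6, 232, 0.156), (252, 6, 232, 0.156), (254, 6, 228, 0.155), (256, 6, 225, 0.155), (258, 3, 197, 0.154)]
```

```bash
cat > ins.py <<'E'
from plan import *
S25,C25=np.sin(np.radians(25)),np.cos(np.radians(25))
th=.203;n=np.r_[-S25*np.cos(th),-S25*np.sin(th),C25];up=np.r_[C25*np.cos(th),C25*np.sin(th),S25];X=np.array([.6274,.0414,.0917])
def Tkey():  # key pose in tool: rotation (cols kx,ky,kz) and origin
    return np.load("rk.npy"),np.load("pk.npy")
def target(h,ang=0,off=(0,0)): # tool pose for key origin h above face, turned ang clockwise
    Rk,pk=Tkey();u=np.cos(ang)*up-np.sin(ang)*np.cross(n,up)
    RK=np.c_[-n,np.cross(u,-n),u];R=RK@Rk.T;return R,X+n*h+off[0]*up+off[1]*np.cross(n,up)-R@pk
E
python3 - <<'E'
from ins import *
im,d,c=load("h1");z=np.load("pics/h1.npz");Rt=Ro.from_rotvec(z["rot"]).as_matrix()
pt=np.array([[-.032,0,.006],[-.006,0,.006],[.010,0,.0025],[.031,0,.00175]]);obs=np.array([298,243.5,215.5,179.5])
Rn=Rg.T@np.c_[kx,np.cross(kz,kx),kz];pn=Rg.T@(K0-pg-[-.0002,0,.0007]);pn[1]=.0002
def mk(v):
    return Rn@Ro.from_euler('y',v[2]).as_matrix(),pn+Rn@[v[0],0,v[1]]
def f(v):
    R,p=mk(v);W=(pt@R.T+p)@Rt.T+z["pos"];return np.r_[proj(c,W)[:,1]-obs,v[1]*2000,v[2]*57/2]
s=least_squares(f,[0,0,0]);print(s.x,s.fun.round(2));R,p=mk(s.x);print(p,pn)
np.save("rk.npy",R);np.save("pk.npy",p)
q0=np.load("pics/p1.npz")["q"]
for h,a in((.095,0),(.05,0),(0,0),(0,.5),(0,1.0),(0,1.57)):
    R,p=target(h,a);q,e=ik(P,R,p,q0);q0=q;print(h,a,p.round(4),q.round(2),round(e,5))
row(*target(.095))
E
```

```text
[ 4.25456960e-04 -2.99880693e-05  6.13521183e-04] [ 0.34 -0.25 -0.3   0.17 -0.06  0.02]
[0.0094045 0.0002    0.083383 ] [0.00909786 0.0002     0.08308655]
0.095 0 [0.6142 0.0389 0.2574] [-0.03  0.27  1.48 -0.1   1.81  1.34] 0.0
0.05 0 [0.6328 0.0427 0.2166] [-0.02  0.35  1.46 -0.1   1.76  1.35] 0.0
0 0 [0.6535 0.047  0.1713] [-0.01  0.44  1.42 -0.09  1.71  1.36] 0.0
0 0.5 [0.6529 0.0185 0.1683] [-0.16  0.44  1.44  0.23  1.73  1.6 ] 0.0
0 1.0 [ 0.6399 -0.0056  0.1601] [-0.3   0.4   1.55  0.55  1.66  1.83] 0.0
0 1.57 [ 0.6141 -0.0203  0.1469] [-0.43  0.3   1.77  0.9   1.49  2.03] 0.0
row [0.1265, -0.5226, -0.0033, 0.0631, -0.6943, -0.462] min rows 8.8
```

Call:
{"method": "apply_moves", "body": {"rows": [0.126,-0.523,-0.003,0.063,-0.694,-0.462,0.126,-0.523,-0.003,0.063,-0.694,-0.462,0.126,-0.523,-0.003,0.063,-0.694,-0.462,0.126,-0.523,-0.003,0.063,-0.694,-0.462,0.126,-0.523,-0.003,0.063,-0.694,-0.462,0.126,-0.523,-0.003,0.063,-0.694,-0.462,0.126,-0.523,-0.003,0.063,-0.694,-0.462,0.126,-0.523,-0.003,0.063,-0.694,-0.462,0.126,-0.523,-0.003,0.063,-0.694,-0.462,0.126,-0.523,-0.003,0.063,-0.694,-0.462,0.126,-0.523,-0.003,0.063,-0.694,-0.462,0.126,-0.523,-0.003,0.063,-0.694,-0.462]}}

```text
t: 6.8
tool_pos: [0.6127, 0.0398, 0.2522]
tool_rot: [3.013, 0.308, -0.674]
contact_force: [-0.1, -0.3, -0.6]
opening: 0.0309
grip_force: 79.6
```

Run:
```python
from ins import *
o=ctrl.get_obs();print(o["t"],o["tool_pos"],o["q"].round(3),o["opening"],o["grip_force"],o["contact_force"].round(2))
row(*target(.040),o)
```

```text
6.8 [0.61270714 0.03980364 0.25216296] [-0.025  0.277  1.483 -0.094  1.811  1.339] 0.030945932601074762 79.59716320037842 [-0.1  -0.32 -0.58]
row [0.0686, 0.0024, 0.05, -0.0036, 0.0026, 0.0011] min rows 1.0
```

Call:
{"method": "apply_moves", "body": {"rows": [0.035,0.001,0.025,-0.002,0.001,0,0.068,0.002,0.05,-0.004,0.003,0.001,0.068,0.002,0.05,-0.004,0.003,0.001,0.068,0.002,0.05,-0.004,0.003,0.001]}}

```text
t: 7.2
tool_pos: [0.6364, 0.0438, 0.2083]
tool_rot: [3.009, 0.308, -0.667]
contact_force: [-1.4, -0.2, -0.4]
opening: 0.031
grip_force: 79.6
```

Run:
```python
from ins import *
o=ctrl.get_obs();print(o["t"],o["tool_pos"],o["dq"].round(3),o["contact_force"].round(2))
R,p=target(.04);print("err",o["tool_pos"]-p)
row(R,p,o)
snap("i1");im,d,c=load("i1")
Rk,pk=Tkey();Rt=Ro.from_rotvec(o["tool_rot"]).as_matrix()
W=[Rt@(Rk@np.array(q)+pk)+o["tool_pos"] for q in([.031,.006,.00175],[.031,-.006,.00175],[.031,-.006,-.00175],[.031,.006,-.00175],[.01,.007,.0025],[.01,-.007,.0025])]
print("tip pred",proj(c,W).round(1).tolist())
L=np.cross(n,up);print("slot pred",proj(c,[X+L*a*.0078+up*e*.0033 for a,e in((1,1),(-1,1),(-1,-1),(1,-1))]).round(1).tolist(),"plate",proj(c,[X+L*a*.018+up*e*.018 for a,e in((1,1),(-1,1),(-1,-1),(1,-1))]).round(1).tolist())
x0,y0=proj(c,[X])[0].astype(int);print(x0,y0)
cv2.imwrite("pics/i1c.png",cv2.resize(im[y0-60:y0+60,x0-80:x0+80],(800,600),interpolation=cv2.INTER_CUBIC));print("crop origin",x0-80,y0-60)
```

```text
7.2 [0.63642186 0.04378157 0.20831938] [ 0.001 -0.023 -0.024  0.001  0.003 -0.002] [-1.36 -0.25 -0.36]
err [-0.00049963  0.00021752  0.00080551]
row [0.0012, 0.0005, 0.0009, 0.0004, 0.0002, 0.0005] min rows 0.0
tip pred [[268.3, 179.2], [290.5, 179.2], [290.3, 182.2], [268.5, 182.2], [265.8, 214.9], [293.1, 214.9]]
slot pred [[265.7, 161.7], [294.1, 161.8], [293.6, 167.8], [266.1, 167.8]] plate [[244.5, 146.8], [315.5, 146.8], [309.4, 179.9], [250.2, 179.8]]
279 164
crop origin 199 104
```

View pics/i1c.png

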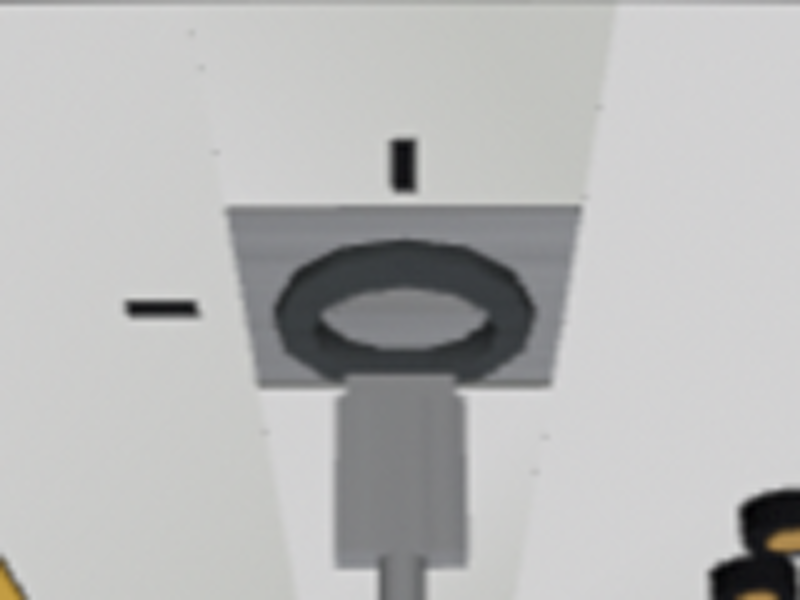

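The picture shows the tip (345–457, row 375) and plate (228–581, rows 207–385) within about 0.5 mm of prediction. Insert to 20 mm and check the force.

Call:
{"method": "apply_moves", "body": {"rows": [0.0064,0.0005,0.0054,0,0,0,0.0128,0.0005,0.0107,0,0,0,0.0192,0.0005,0.0161,0,0,0,0.0255,0.0005,0.0214,0,0,0,0.0255,0.0005,0.0214,0,0,0,0.0255,0.0005,0.0214,0,0,0]}}

```text
t: 7.85
tool_pos: [0.6454, 0.0454, 0.1896]
tool_rot: [3.009, 0.309, -0.667]
contact_force: [-0.9, 0.5, -0.4]
opening: 0.0313
grip_force: 79.5
```

```bash
cat > st.py <<'E'
from ins import *
import sys
o=ctrl.get_obs();Rk,pk=Tkey();R=Ro.from_rotvec(o["tool_rot"]).as_matrix();K=R@pk+o["tool_pos"]-X;L=np.cross(n,up)
print("t",o["t"],"key rel plate up,left,n (mm):",(np.array([K@up,K@L,K@n])*1e3).round(2),"F up,left,n",[round(float(o["contact_force"]@v),2) for v in(up,L,n)],"tq",o["wrist_torque"].round(2),"grip",round(float(o["opening"]),4),"axis tilt",(R@Rk[:,0]@np.c_[up,L]).round(4),"dq",abs(o["dq"]).max().round(3))
E
python3 st.py
```

```text
t 7.85 key rel plate up,left,n (mm): [2.500e-01 2.000e-02 2.015e+01] F up,left,n [-0.89, 0.66, -0.01] tq [ 0.03 -0.1   0.02] grip 0.0313 axis tilt [-0.0004  0.0005] dq 0.006
```

Call:
{"method": "apply_moves", "body": {"rows": [0.0064,0,0.0054,0,0,0,0.0128,0,0.0107,0,0,0,0.0179,0,0.015,0,0,0,0.0179,0,0.015,0,0,0,0.0179,0,0.015,0,0,0]}}

```text
t: 8.35
tool_pos: [0.6513, 0.0466, 0.1769]
tool_rot: [3.009, 0.309, -0.666]
contact_force: [-0.4, 0.3, -1.8]
opening: 0.0308
grip_force: 79.4
```

```bash
python3 st.py
```

```text
t 8.35 key rel plate up,left,n (mm): [0.35 0.06 6.04] F up,left,n [-1.04, 0.37, -1.46] tq [ 0.01 -0.19  0.07] grip 0.0308 axis tilt [0.0001 0.0006] dq 0.005
```

Call:
{"method": "apply_moves", "body": {"rows": [0.0038,0,0.0032,0,0,0,0.0064,0,0.0054,0,0,0,0.0077,0,0.0064,0,0,0,0.0077,0,0.0064,0,0,0,0.0077,0,0.0064,0,0,0]}}

```text
t: 8.85
tool_pos: [0.6538, 0.0471, 0.1723]
tool_rot: [3.009, 0.308, -0.666]
contact_force: [-3.9, -1.3, 3.9]
opening: 0.0308
grip_force: 79.8
```

```bash
python3 st.py
```

```text
t 8.85 key rel plate up,left,n (mm): [0.72 0.   0.85] F up,left,n [-2.09, -0.44, 5.26] tq [-0.02  0.76 -0.05] grip 0.0308 axis tilt [-0.      0.0004] dq 0.004
```

Call:
{"method": "apply_moves", "body": {"rows": [0.0011,0,0.0018,0,0,0,0.0016,0,0.0023,0,0,0,0.0016,0,0.0023,0,0,0]}}

```text
t: 9.15
tool_pos: [0.6539, 0.0471, 0.172]
tool_rot: [3.008, 0.308, -0.668]
contact_force: [-5.6, -0.2, 10.5]
opening: 0.031
grip_force: 80.1
```

```bash
python3 st.py
```

```text
t 9.15 key rel plate up,left,n (mm): [ 0.65 -0.    0.6 ] F up,left,n [-0.59, 0.91, 11.82] tq [-0.16  1.59 -0.07] grip 0.031 axis tilt [-0.0013  0.0002] dq 0.002
```

Home: the collar meets the plate at about 12 N. Compute turn rows about the key axis.

Run:
```python
from ins import *
Rk,pk=Tkey();a=Rk[:,0]
for deg in range(5,95,5):
    r=np.radians(deg)*a;s=pk-Ro.from_rotvec(r).as_matrix()@pk;print(deg,np.round(np.r_[s/.6,r/(np.pi/2)],4).tolist())
R0,p0=target(0,0);R1,p1=target(0,.5);print(R0.T@(p1-p0)/.6,Ro.from_matrix(R0.T@R1).as_rotvec()/(np.pi/2))
r=.5*a;print((pk-Ro.from_rotvec(r).as_matrix()@pk)/.6,r/(np.pi/2))
```

```text
5 [-0.0002, 0.0084, 0.0003, 0.0425, -0.0, 0.0357]
10 [-0.0009, 0.0167, 0.0011, 0.0851, -0.0, 0.0715]
15 [-0.0021, 0.0249, 0.0024, 0.1276, -0.0, 0.1072]
20 [-0.0037, 0.033, 0.0044, 0.1701, -0.0, 0.1429]
25 [-0.0057, 0.0407, 0.0068, 0.2127, -0.0, 0.1787]
30 [-0.0082, 0.0482, 0.0098, 0.2552, -0.0, 0.2144]
35 [-0.0111, 0.0553, 0.0132, 0.2978, -0.0, 0.2502]
40 [-0.0144, 0.062, 0.0171, 0.3403, -0.0, 0.2859]
45 [-0.018, 0.0682, 0.0214, 0.3828, -0.0, 0.3216]
50 [-0.022, 0.0739, 0.0261, 0.4254, -0.0, 0.3574]
55 [-0.0262, 0.079, 0.0312, 0.4679, -0.0, 0.3931]
60 [-0.0308, 0.0836, 0.0367, 0.5104, -0.0, 0.4288]
65 [-0.0356, 0.0875, 0.0423, 0.553, -0.0, 0.4646]
70 [-0.0406, 0.0907, 0.0483, 0.5955, -0.0, 0.5003]
75 [-0.0457, 0.0933, 0.0544, 0.638, -0.0, 0.536]
80 [-0.051, 0.0951, 0.0607, 0.6806, -0.0, 0.5718]
85 [-0.0563, 0.0963, 0.0671, 0.7231, -0.0, 0.6075]
90 [-0.0617, 0.0967, 0.0735, 0.7656, -0.0, 0.6433]
[-0.0074821   0.04621961  0.00890572] [2.43713944e-01 3.68560846e-17 2.04755213e-01]
[-0.0074821   0.04621961  0.00890572] [ 2.43713944e-01 -6.34732889e-18  2.04755213e-01]
```

Call:
{"method": "apply_moves", "body": {"rows": [-0.0002,0.0084,0.0003,0.0425,0,0.0357,-0.0009,0.0167,0.0011,0.0851,0,0.0715,-0.0021,0.0249,0.0024,0.1276,0,0.1072,-0.0037,0.033,0.0044,0.1701,0,0.1429,-0.0057,0.0407,0.0068,0.2127,0,0.1787,-0.0057,0.0407,0.0068,0.2127,0,0.1787]}}

```text
t: 9.75
tool_pos: [0.6543, 0.0213, 0.1698]
tool_rot: [-2.836, 0.22, 0.657]
contact_force: [-5.8, 0.3, 9.6]
opening: 0.0306
grip_force: 80.1
```

```bash
python3 st.py
```

```text
t 9.75 key rel plate up,left,n (mm): [ 0.78 -0.63  0.62] F up,left,n [-1.05, 1.42, 11.12] tq [0.34 1.37 0.3 ] grip 0.0306 axis tilt [-0.0002  0.0019] dq 0.045
```

Call:
{"method": "apply_moves", "body": {"rows": [-0.0002,0.0084,0.0003,0.0425,0,0.0357,-0.0009,0.0167,0.0011,0.0851,0,0.0715,-0.0021,0.0249,0.0024,0.1276,0,0.1072,-0.0037,0.033,0.0044,0.1701,0,0.1429,-0.0057,0.0407,0.0068,0.2127,0,0.1787,-0.0082,0.0482,0.0098,0.2552,0,0.2144,-0.0111,0.0553,0.0132,0.2978,0,0.2502,-0.0111,0.0553,0.0132,0.2978,0,0.2502]}}

```text
t: 10.55
tool_pos: [0.6383, -0.008, 0.1597]
tool_rot: [-2.355, 0.826, 0.582]
contact_force: [-5.2, -1.5, 9.6]
opening: 0.0308
grip_force: 80.1
```

```bash
python3 st.py
```

```text
t 10.55 key rel plate up,left,n (mm): [ 0.44 -0.37  0.62] F up,left,n [-0.86, -0.4, 11.04] tq [0.7  1.04 0.78] grip 0.0308 axis tilt [0.0005 0.0029] dq 0.044
```

Call:
{"method": "apply_moves", "body": {"rows": [-0.0002,0.0084,0.0003,0.0425,0,0.0357,-0.0009,0.0167,0.0011,0.0851,0,0.0715,-0.0021,0.0249,0.0024,0.1276,0,0.1072,-0.0037,0.033,0.0044,0.1701,0,0.1429,-0.0057,0.0407,0.0068,0.2127,0,0.1787,-0.0082,0.0482,0.0098,0.2552,0,0.2144,-0.0082,0.0482,0.0098,0.2552,0,0.2144,-0.0082,0.0482,0.0098,0.2552,0,0.2144]}}

```text
t: 11.35
tool_pos: [0.6142, -0.0203, 0.1474]
tool_rot: [-1.87, 1.224, 0.495]
contact_force: [-9.1, -2.7, 10.3]
opening: 0.031
grip_force: 80.5
```

```bash
python3 st.py
python3 - <<'E'
from ins import *
o=ctrl.get_obs();print("axial torque about n at key:",n@o["wrist_torque"], "at key incl. arm", n@(o["wrist_torque"]-np.cross(Ro.from_rotvec(o["tool_rot"]).as_matrix()@Tkey()[1],o["contact_force"])))
E
```

```text
t 11.35 key rel plate up,left,n (mm): [0.26 0.21 0.58] F up,left,n [-4.25, -0.83, 13.34] tq [0.81 0.88 1.21] grip 0.031 axis tilt [0.0007 0.0034] dq 0.01
axial torque about n at key: 0.682405360685155 at key incl. arm 0.43591840926586406
```

Call:
{"method": "apply_moves", "body": {"rows": [-0.0001,0.0042,0.0001,0.0213,0,0.0179,-0.0002,0.0084,0.0003,0.0425,0,0.0357,-0.0002,0.0084,0.0003,0.0425,0,0.0357,-0.0002,0.0084,0.0003,0.0425,0,0.0357]}}

```text
t: 11.75
tool_pos: [0.6098, -0.0209, 0.1454]
tool_rot: [-1.784, 1.28, 0.479]
contact_force: [-10.2, -1.8, 10.4]
opening: 0.0308
grip_force: 80.6
```

```bash
python3 st.py
python3 - <<'E'
from ins import *
o=ctrl.get_obs();R=Ro.from_rotvec(o["tool_rot"]).as_matrix();Rk,pk=Tkey()
print("axial", n@(o["wrist_torque"]-np.cross(R@pk,o["contact_force"])))
u=R@Rk[:,2];print("turned deg",np.degrees(np.arctan2(-u@np.cross(n,up),u@up)))
snap("z1");im,d,c=load("z1");x0,y0=proj(c,[X+n*.02])[0].astype(int);print(x0,y0);cv2.imwrite("pics/z1.png",im)
E
```

```text
t 11.75 key rel plate up,left,n (mm): [0.42 0.37 0.61] F up,left,n [-5.01, 0.31, 13.77] tq [0.88 0.84 1.33] grip 0.0308 axis tilt [0.001  0.0037] dq 0.005
axial 0.48118704393345396
turned deg 94.86890077227793
279 273
```

View pics/z1.png

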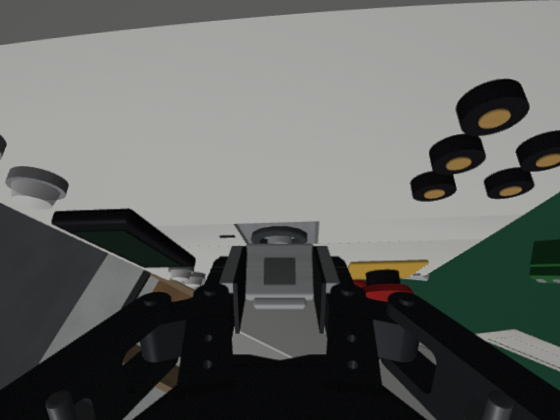

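The key is fully in, with the grip lying up the slope after 95° of turn; the rotor's play takes about 8° of that, leaving it at or near the stop. Relax, release, retreat.

Call:
{"method": "apply_moves", "body": {"rows": [-0.0012,0,-0.001,0,0,0,-0.0012,0,-0.001,0,0,0]}}

```text
t: 12.0
tool_pos: [0.6097, -0.0209, 0.1455]
tool_rot: [-1.785, 1.282, 0.477]
contact_force: [-7.1, -1.5, 7.6]
opening: 0.031
grip_force: 80.2
```

Call:
{"method": "apply_moves", "body": {"rows": [0,0,0,0,0,0,0,0,0,0,0,0,0,0,0,0,0,0,0,0,0,0,0,0,0,0,0,0,0,0,0,0,0,0,0,0], "grip": 0.65}}

```text
t: 12.6
tool_pos: [0.6099, -0.021, 0.1444]
tool_rot: [-1.785, 1.284, 0.476]
contact_force: [-0.4, -1.7, 0.0]
opening: 0.0555
grip_force: 0.0
```

Call:
{"method": "apply_moves", "body": {"rows": [0,0,-0.02,0,0,0,0,0,-0.05,0,0,0,0,0,-0.09,0,0,0,0,0,-0.13,0,0,0,0,0,-0.17,0,0,0,0,0,-0.17,0,0,0,0,0,-0.17,0,0,0]}}

```text
t: 13.3
tool_pos: [0.5925, -0.1052, 0.202]
tool_rot: [-1.785, 1.284, 0.473]
contact_force: [0.4, 0.2, -0.2]
opening: 0.0556
grip_force: 0.0
```

Run:
```python
from ins import *
o=ctrl.get_obs();print(o["t"],o["tool_pos"],o["contact_force"].round(2),o["opening"])
im,d=ctrl.get_image("top");im2,d2=ctrl.get_image("scene");snap("f1");w,dw,c=load("f1")
L=np.cross(n,up);x0,y0=proj(c,[X+n*.02])[0].astype(int);print(x0,y0)
f=lambda I,x,y:cv2.resize(I[max(y-40,0):max(y-40,0)+80,max(x-53,0):max(x-53,0)+106],(400,300),interpolation=cv2.INTER_CUBIC)
cv2.imwrite("pics/f1c.png",np.vstack([np.hstack([f(im,256,186),f(im2,311,205)]),np.hstack([f(w,x0,y0),cv2.resize(w,(400,300))])]))
```

```text
13.3 [ 0.59253529 -0.10519033  0.20200643] [ 0.37  0.2  -0.15] 0.05564334046995598
278 210
```

View pics/f1c.png

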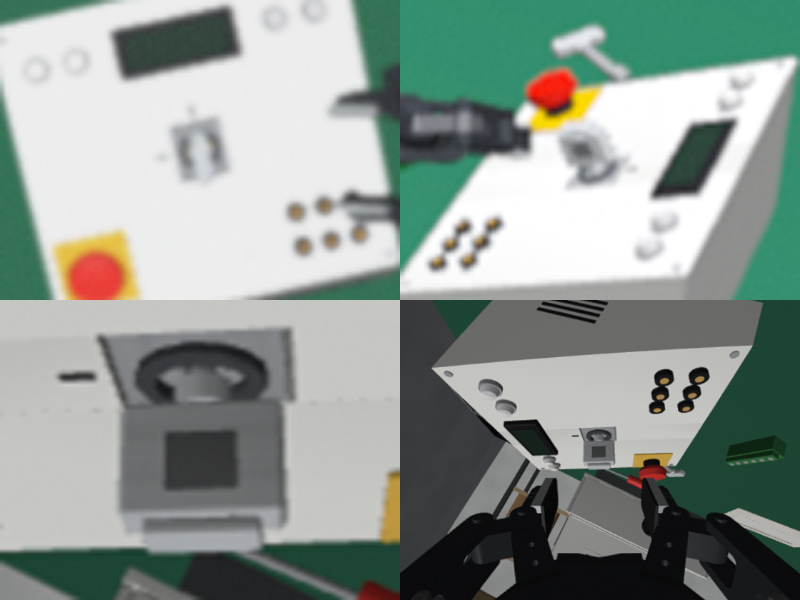

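The views show the key standing square in the switch, grip up the slope, with the gripper clear and everything else in place. Handing in.

```bash
python3 -c "
from station import ctrl
print(ctrl.finish_job())"
```

```text
the job is handed in; nothing more can be done
None
```

The double-bit key is pressed home in the console switch, turned a quarter turn clockwise to on, and left held there with the gripper clear; I handed the job in at about 13 s, and no verdict came back.

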